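Load a paper roll on its sprung spindle into the desk roll holder

ROBOT

A 6-joint arm with a two-finger parallel gripper is mounted at the origin on the work surface. World frame = base frame: x ahead of the robot, y to its left, z up, the work surface at z = 0. Lengths are in m, angles in rad, forces in N, time in s.
With the tool pointing down it reaches from about 0.275 to 0.825 m from the base axis. Payload 5.2 kg.
Tool frame: the origin (TCP) lies at the very end of the fingers, on their centre line; the grasp point (between the pads) lies 19 mm behind it; z points along the fingers, y is the direction in which the jaws open and shut (so a half turn about z gives the same grasp; the last joint's range is limited). The gripper opens to 93 mm and grips with 3 to 60 N. Pads are 15 mm wide; open, the fingers measure 128 mm over their backs; the gripper's body (75 mm by 188 mm) begins 65 mm behind the grasp point.
Start: joints at [-1.551, 0.259, 1.535, -0, 1.348, -0.203], TCP at [0.122, -0.536, 0.185] pointing down, gripper open.
Joint ranges: [-3.14, 3.14], [-0.91, 2.08], [0.19, 2.58], [-1.22, 4.36], [0.22, 2.71], [-3.12, 3.12]. Speed limits (rad/s): [2.57, 2.57, 3.14, 3.14, 3.14, 3.14].

INTERFACE

Orientations are given as [roll, pitch, yaw] about the fixed x, y, z axes, in that order (R = Rz(yaw) Ry(pitch) Rx(roll)).
In Python, from plant import * gives the robot as it stands.
- The arm moves only by the shell command python3 -m jog 'ROWS' [OPENING]. ROWS is JSON, a list that holds one entry, the list of rows, each a list of 6 numbers: the shift along the tool's x, y, z scaled (see below), then the turn, a rotation vector about the tool's x, y, z scaled (see below). In form: [[[tx, ty, tz, rx, ry, rz], ...]]. A call has 1 to 8 rows; each row shifts and turns the commanded pose from where the row before left it, along the tool's axes as they then stand; what a row does not reach is not made up. The controller multiplies each number of a shift by 0.02 m and each number of a turn by 4 degrees. A row lasts 1/12 s, in which the tool goes at most 41.7 mm and 7.16 degrees, less where a joint would pass 70% of its speed; a pose out of reach is approached as far as the arm can. A call with a number of a shift or a turn outside -1 to 1 is refused whole. A call with a gripper value outside its range is refused whole. OPENING is the opening, from -1 (shut) to 1 (fully open), set as the call begins (- or left out, the last holds). The fingers move at their own pace and stop on an object; the grip force is fixed at half the most. Time passes only in rows, so rows that do not move let the fingers close. It gives the time, the measured TCP pose, the force and the opening at its end, in the units of the state.
- observe(): the state, without advancing time (a new reading comes with each control period).
- read_camera(name): name is "scene" or "top" or "wrist"; returns the picture (400x640x3 uint8, red, green, blue); there is no depth.
- get_calibration(name): a dict with "vfov" (degrees; the focal length in pixels is half the picture's height over the tangent of half this angle, whatever the lens; pixels are square), "cx", "cy" (the principal point, pixels), "T" (4x4, takes a point from camera to world coordinates). Camera axes: x right, y down, z forward; pixel columns grow to the right and rows downward; lengths in m; the calibration is good to about 2 mm. A picture is of the moment at which its call begins: read the wrist's pose just before it. get_calibration takes no time and is no camera call; for the wrist camera it gives the pose at the moment of the call.
- job_done(): hands the job in, once; it reports no verdict.
The state is a dict: "t": time; "joint_pos": joint angles; "joint_velocities": joint speeds; "joint_torque": joint torques, N m; "tcp_pos": TCP position; "orientation": TCP orientation; "force": force on the tool from outside, world axes, zero at the start; "wrist_torque": the same for the moment, N m; "grip_width": finger opening in m.
Only numpy, scipy, OpenCV 4.12 (cv2) and the standard library are available. Lean on these libraries where they do the work, as an engineer would, in place of code of your own. Each camera call takes 0.05 s, during which the arm holds its last target. There are 200 camera calls.

TASK

Load the longer of the two paper rolls into the roll holder on the desk: press its long sprung pin against the holder's tall end plate so that the pin is pushed in, lower the roll so that the pins at both ends lie down in the two cups, and let go so that the spring holds it level between the end plates. Leave the shorter roll where it lies.

Things in the scene. Friction and masses are not known exactly. Their poses are not given: they have to be found in the camera images.
- roll_mid (a point): Centre of the longer paper roll, on its spindle axis. White paper 50 mm in diameter between square grey flanges of 54 mm; 70 mm long, 0.2 kg; lies level, axis 27 mm above the desk. x axis: along the spindle towards the sprung pin, whose end is 89 mm from the centre when free. At -x a rigid pin ends 59 mm from the centre. Both pins: steel, 14 mm diameter. Grip the paper across, from above.
- pin_tip (a point): End of the longer roll's sprung pin, on the spindle axis; x axis along the spindle, outward. The pin can be pushed in by up to 34 mm, against about 1.5 N at first and 5 N fully in; in the loaded roll it stays pushed in by 16 mm.
- seat (a point): Where the longer roll's centre belongs in the desk roll holder (fixed), 60 mm above the desk. x axis: along the loaded spindle to the tall end plate (inner face at x = 73 mm, top 145 mm above the desk); z up. Low end plate: inner face at x = -59 mm, top 80 mm above the desk. Each has a V cup inside, open upward, mouth 46 mm wide and 77 mm above the desk, 18 (tall) and 20 mm (low) deep along x.
- short_mid (a point): Centre of the shorter paper roll, to be left alone: like the other but 45 mm long over its flanges, with a rigid pin of 20 mm at each end (85 mm in all). x axis along its spindle; it lies level, 27 mm above the desk.
Mind the look-alikes: they are no part of the job. What is shaped like the part that bears roll_mid but blue or brown is not meant.

How it is judged:
At the end, for the whole second after the job is handed in: The longer roll lies in both cups of the holder: its centre within 8 mm of the seat along each axis of the holder, and the end of its sprung pin against the tall plate (64 to 80 mm from the seat along the holder) and within 10 mm of the seat's axis sideways and in height (x of roll_mid in the frame of seat between -0.008 and 0.008 m and y of roll_mid in the frame of seat between -0.008 and 0.008 m and z of roll_mid in the frame of seat between -0.008 and 0.008 m and x of pin_tip in the frame of seat between 0.064 and 0.08 m and y of pin_tip in the frame of seat between -0.01 and 0.01 m and z of pin_tip in the frame of seat between -0.01 and 0.01 m); the robot touches nothing.
It fails at once if the shorter roll is moved by more than 40 mm (distance of short_mid from where it was at the start of the episode above 0.04 m).
It also fails if it takes over 35 s, if anything falls off the work surface, if the arm or the gripper's body presses on something with over 40 N, if the wrist force passes 120 N, or if a joint passes its speed limit or range.

## Working session

There is one attempt and no reset: what is moved stays moved. The work goes in short steps, Python scripts to look and compute and a shell command to move; the robot and the scene stay as the last step left them, time stands still between calls to the robot, and variables do not carry over. Pictures are saved under pics/ and viewed, on a budget of 10 in all, crops included, one or two more only if the job needs it, and the job is handed in when it is done.

```bash
ls; mkdir -p pics
python3 - <<'E'
from plant import *
import cv2,numpy as np
for n in ("scene","top"):
    im=read_camera(n); np.save(f"pics/{n}.npy",im); cv2.imwrite(f"pics/{n}1.png",im[:,:,::-1])
    c=get_calibration(n); print(n,c["vfov"],c["cx"],c["cy"]); print(np.round(c["T"],3))
s=observe(); print(s)
E
```

```text
pics
scene 54.00945336689263 321.051151068134 199.81919303615723
[[-0.427  0.663 -0.615  1.118]
 [ 0.904  0.307 -0.297  0.186]
 [-0.008 -0.683 -0.73   0.681]
 [ 0.     0.     0.     1.   ]]
top 49.31341647674701 323.79857140531806 201.4855379915285
[[ 0.025 -0.995  0.099  0.517]
 [-1.    -0.026 -0.005 -0.063]
 [ 0.008 -0.099 -0.995  0.904]
 [ 0.     0.     0.     1.   ]]
{'t': 0.1, 'joint_pos': array([-1.55081803e+00,  2.59226898e-01,  1.53593910e+00,  1.77159578e-05,
        1.34797413e+00, -2.02785080e-01]), 'joint_velocities': array([ 0.0002982 , -0.00052589, -0.00271113, -0.00135205,  0.00126648,
       -0.00027365]), 'joint_torque': array([ 1.24129689e-03, -4.38215697e+01, -2.84643620e+01,  7.19221355e-02,
        3.62002593e-02, -5.43735041e-05]), 'tcp_pos': array([ 0.12153632, -0.53587494,  0.18463799]), 'orientation': array([-3.14008037e+00, -3.28575651e-04,  2.22759201e-01]), 'force': array([ 0.01569653,  0.03185485, -0.37856724]), 'wrist_torque': array([-0.03108397,  0.00718581, -0.04945572]), 'grip_width': 0.09294476432113176}
```

View pics/top1.png

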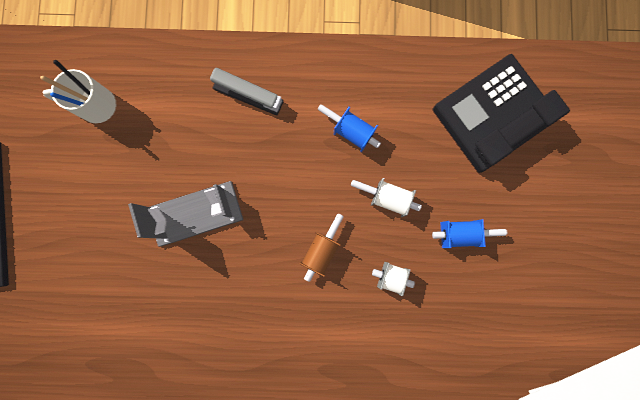

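View pics/scene1.png

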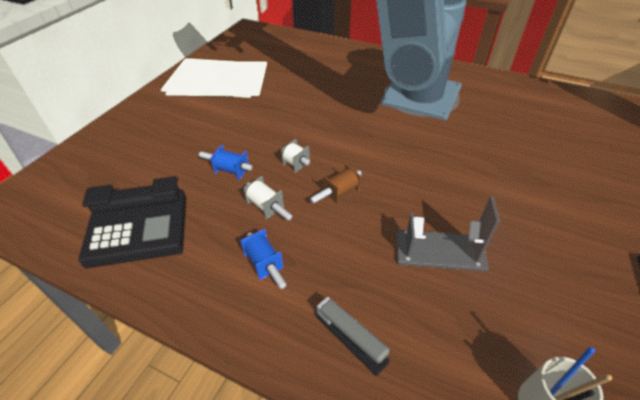

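The top view shows the long white roll at about (394,197), with its sprung pin tip at (352,183). The short roll is at (394,279). The holder's tall plate is at about (140,222) and its low plate at about (238,200). I'll zoom in and compute positions.

```bash
cat > h.py <<'E'
import numpy as np, cv2
from plant import *
def ray(cal,u,v,z):
    f=200/np.tan(np.radians(cal["vfov"]/2)); T=np.array(cal["T"])
    d=T[:3,:3]@np.array([(u-cal["cx"])/f,(v-cal["cy"])/f,1]); o=T[:3,3]
    return o+d*(z-o[2])/d[2]
def proj(cal,p):
    f=200/np.tan(np.radians(cal["vfov"]/2)); T=np.array(cal["T"])
    q=T[:3,:3].T@(np.array(p)-T[:3,3]); return np.array([cal["cx"]+f*q[0]/q[2],cal["cy"]+f*q[1]/q[2]])
E
python3 - <<'E'
from h import *
c=get_calibration("top")
for n,u,v,z in [("tip",352,182.5,.027),("rig",421,207,.027),("mid",396,197.5,.05),("short",394,279,.05),("tallA",131,205,.145),("low1",228,183,.08),("low2",241,219,.08)]:
    print(n,ray(c,u,v,z).round(4))
im=np.load("pics/top.npy")
a=cv2.resize(im[165:255,120:254],None,fx=5.8,fy=5.8,interpolation=2)
cv2.imwrite("pics/z1.png",a[:,:,::-1])
E
```

```text
tip [ 0.6442 -0.1238  0.027 ]
rig [ 0.5978 -0.2645  0.027 ]
mid [ 0.6132 -0.2097  0.05  ]
short [ 0.4542 -0.2072  0.05  ]
tallA [0.5774 0.2692 0.145 ]
low1 [0.6293 0.1163 0.08  ]
low2 [0.5614 0.0885 0.08  ]
```

View pics/z1.png

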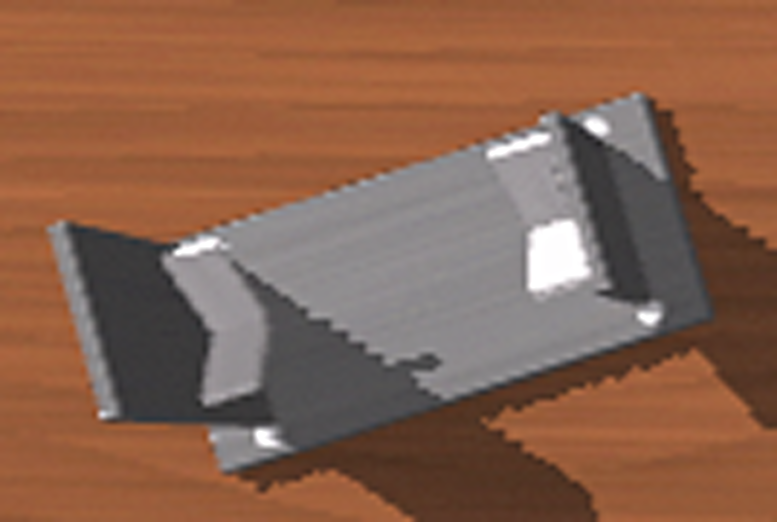

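Run:
```python
from h import *
c=get_calibration("top")
g=lambda x,y,z: ray(c,120+(x+.5)/5.8-.5,165+(y+.5)/5.8-.5,z)
t1,t2=g(72,228,.145),g(120,415,.145); l1,l2=g(545,118,.08),g(597,292,.08)
for p in (t1,t2,l1,l2): print(p.round(4))
print("widths",np.linalg.norm(t1-t2),np.linalg.norm(l1-l2))
T=(t1+t2)/2;L=(l1+l2)/2; d=(T-L)[:2]; print("sep",np.linalg.norm(d),"yaw",np.degrees(np.arctan2(d[1],d[0])))
for a,b in ((t1,t2),(l1,l2)):
    e=(a-b)[:2]; print("edge yaw+90",np.degrees(np.arctan2(e[1],e[0]))+90)
print("seat",(L[:2]+d/np.linalg.norm(d)*.059).round(4),(T[:2]-d/np.linalg.norm(d)*.073).round(4))
s=observe();w=get_calibration("wrist");print(np.round(w["T"],3),w["vfov"],w["cx"],w["cy"])
b=[g(640,95,.006),g(712,315,.006),g(225,470,.006)]
print([x.round(4) for x in b])
```

```text
[0.5794 0.2675 0.145 ]
[0.5237 0.2494 0.145 ]
[0.6249 0.1435 0.08  ]
[0.5682 0.1238 0.08  ]
widths 0.05851134716077121 0.060108685793514215
sep 0.13270466541055198 yaw 109.82549803704879
edge yaw+90 108.02949565566672
edge yaw+90 109.21608087787632
seat [0.5765 0.1892] [0.5763 0.1898]
[[ 0.22  -0.931 -0.291  0.203]
 [-0.975 -0.211 -0.063 -0.517]
 [-0.003  0.297 -0.955  0.384]
 [ 0.     0.     0.     1.   ]] 64.84198057563991 317.05441229275806 198.7125070420251
[array([0.6438, 0.1285, 0.006 ]), array([0.5656, 0.0993, 0.006 ]), array([0.5066, 0.2684, 0.006 ])]
```

Seat ≈ (0.576, 0.190) with yaw ≈ 109.5°. Roll centre ≈ (0.616, −0.208) with yaw ≈ 71.8°. First I'll turn the tool +59° in yaw (15 rows), then travel above the roll.

```bash
python3 -m jog '[[[0,0,0,0,0,-1],[0,0,0,0,0,-1],[0,0,0,0,0,-1],[0,0,0,0,0,-1],[0,0,0,0,0,-1],[0,0,0,0,0,-1],[0,0,0,0,0,-1],[0,0,0,0,0,-1]]]' 1; python3 -m jog '[[[0,0,0,0,0,-1],[0,0,0,0,0,-1],[0,0,0,0,0,-1],[0,0,0,0,0,-1],[0,0,0,0,0,-1],[0,0,0,0,0,-1],[0,0,0,0,0,-0.75]]]'
python3 -m jog '[[[0.97,0.76,0,0,0,0],[0.97,0.76,0,0,0,0],[0.97,0.76,0,0,0,0],[0.97,0.76,0,0,0,0],[0.97,0.76,0,0,0,0],[0.97,0.76,0,0,0,0],[0.97,0.76,0,0,0,0],[0.97,0.76,0,0,0,0]]]'
python3 -m jog '[[[0.97,0.76,0,0,0,0],[0.97,0.76,0,0,0,0],[0.97,0.76,0,0,0,0],[0.97,0.76,0,0,0,0],[0.97,0.76,0,0,0,0],[0.97,0.76,0,0,0,0],[0.97,0.76,0,0,0,0],[0.97,0.76,0,0,0,0]]]'
python3 -m jog '[[[0.97,0.76,0,0,0,0],[0.97,0.76,0,0,0,0],[0.97,0.76,0,0,0,0],[0.97,0.76,0,0,0,0],[0.97,0.76,0,0,0,0],[0.97,0.76,0,0,0,0],[0.97,0.76,0,0,0,0],[0,0,0,0,0,0]]]'
python3 - <<'E'
from h import *
s=observe();c=get_calibration("wrist");im=read_camera("wrist");cv2.imwrite("pics/w1.png",im[:,:,::-1]);print(s["tcp_pos"],s["orientation"],c["T"].round(3).tolist())
for n,p in dict(mid=(.6163,-.2083,.027),tip=(.6442,-.1238,.027),rig=(.5978,-.2645,.027)).items(): print(n,proj(c,p))
E
```

```text
t: 0.77
tcp_pos: [0.1215, -0.536, 0.1849]
orientation: [-3.141, -0.001, 0.785]
force: [0.5, 0.5, -0.0]
grip_width: 0.0928
t: 1.35
tcp_pos: [0.1216, -0.536, 0.1849]
orientation: [-3.141, -0.001, 1.256]
force: [0.4, -0.3, 0.4]
grip_width: 0.0927
t: 2.02
tcp_pos: [0.2864, -0.4259, 0.185]
orientation: [-3.141, -0.001, 1.252]
force: [0.8, -0.6, 0.3]
grip_width: 0.0931
t: 2.68
tcp_pos: [0.4504, -0.3166, 0.1849]
orientation: [-3.141, -0.0, 1.253]
force: [0.3, -0.7, 0.9]
grip_width: 0.0931
t: 3.35
tcp_pos: [0.596, -0.219, 0.1844]
orientation: [3.142, -0.002, 1.256]
force: [-0.7, 0.1, -0.7]
grip_width: 0.0928
[ 0.59595989 -0.218961    0.18439892] [ 3.14157928e+00 -1.98092586e-03  1.25569147e+00] [[0.951, -0.297, -0.092, 0.622], [-0.311, -0.908, -0.281, -0.139], [-0.0, 0.295, -0.955, 0.384], [0.0, 0.0, 0.0, 1.0]]
mid [331.44581643 163.1788927 ]
tip [332.82217357  80.48321241]
rig [330.68055135 211.81341611]
```

View pics/w1.png

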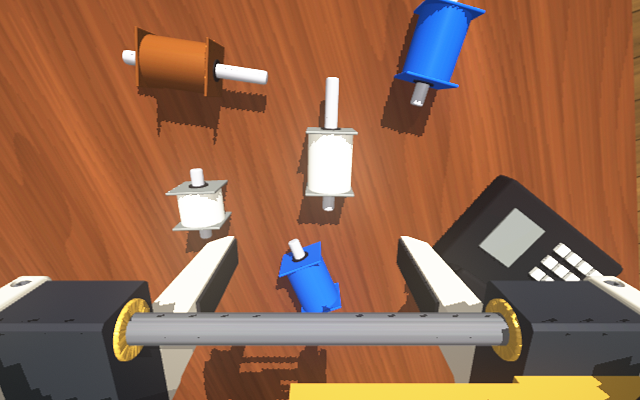

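The wrist view shows the long roll with its tip at (332,77), centre at (330,162) and rigid pin at (328,211). That is within about 2 mm of prediction. Now I'll shift the tool and descend.

```bash
python3 -m jog '[[[0.85,0.75,0,0,0,0],[0,0,1,0,0,0],[0,0,1,0,0,0],[0,0,1,0,0,0],[0,0,1,0,0,0],[0,0,1,0,0,0],[0,0,1,0,0,0],[0,0,1,0,0,0]]]'
python3 -m jog '[[[0,0,0.7,0,0,0],[0,0,0.6,0,0,0],[0,0,0.4,0,0,0],[0,0,0,0,0,0]]]'
python3 -m jog '[[[0,0,0,0,0,0],[0,0,0,0,0,0],[0,0,0,0,0,0],[0,0,0,0,0,0],[0,0,0,0,0,0],[0,0,0,0,0,0],[0,0,0,0,0,0],[0,0,0,0,0,0]]]' -1
```

```text
t: 4.07
tcp_pos: [0.6116, -0.2113, 0.0442]
orientation: [-3.141, 0.0, 1.252]
force: [-0.5, -0.1, 0.1]
grip_width: 0.093
t: 4.4
tcp_pos: [0.6112, -0.2104, 0.0094]
orientation: [-3.138, -0.0, 1.252]
force: [0.4, 0.7, 0.2]
grip_width: 0.0924
t: 5.07
tcp_pos: [0.6128, -0.2105, 0.0115]
orientation: [3.141, 0.0, 1.253]
force: [-0.1, 1.1, -0.3]
grip_width: 0.0442
```

```bash
python3 -m jog '[[[0,0,0,0,0,0],[0,0,0,0,0,0],[0,0,0,0,0,0]]]'
python3 - <<'E'
from h import *
s=observe();c=get_calibration("wrist");im=read_camera("wrist");t=read_camera("scene")
a=cv2.resize(t[120:250,180:340],(640,520));
cv2.imwrite("pics/w2.png",np.vstack([im[100:300],cv2.resize(t[110:240,160:368],(640,400))])[:,:,::-1]);print(s["tcp_pos"],s["grip_width"])
E
```

```text
t: 5.32
tcp_pos: [0.6131, -0.2107, 0.0135]
orientation: [3.141, 0.0, 1.253]
force: [-7.1, 3.4, 19.7]
grip_width: 0.0264
[ 0.61308629 -0.21072589  0.01346339] 0.026429037188511244
```

View pics/w2.png

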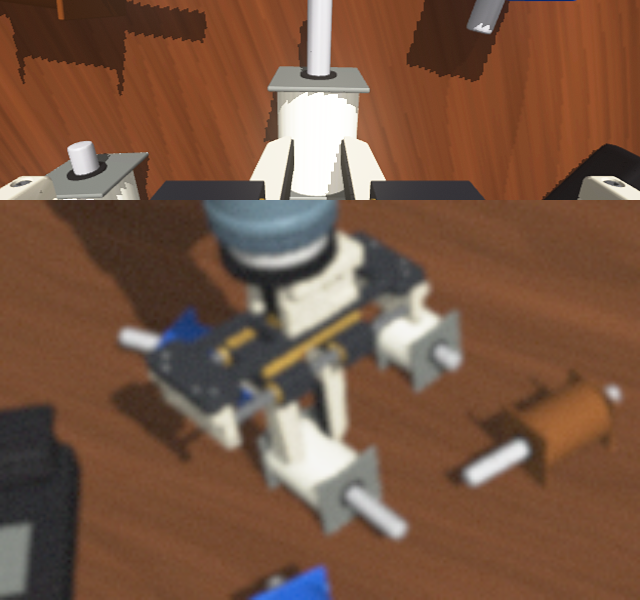

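The fingers look to be riding on the paper's top half: pad tips at about (292,140) and (348,140), inside the paper edges at (278–358). They are closing over it with an upward force on the tool. I'll open and check the real fingertip height.

```bash
python3 -m jog '[[[0,0,0,0,0,0],[0,0,0,0,0,0],[0,0,0,0,0,0],[0,0,0,0,0,0],[0,0,0,0,0,0],[0,0,0,0,0,0],[0,0,0,0,0,0],[0,0,0,0,0,0]]]' 1
python3 - <<'E'
from h import *
s=observe();c=get_calibration("wrist");k=get_calibration("scene");im=read_camera("wrist");t=read_camera("scene")
print(s["tcp_pos"],s["grip_width"],s["force"])
import math
y=s["orientation"][2]; ty=np.array([math.sin(y),-math.cos(y),0])
for dz in (0,.02,.035):
  for sg in(-1,1):
    p=s["tcp_pos"]+sg*.0465*ty+[0,0,dz]; print(dz,sg,"wrist",proj(c,p).round(),"scene x",((proj(k,p)-[160,110])*640/208).round())
cv2.imwrite("pics/w3.png",np.vstack([im[100:300],cv2.resize(t[110:240,160:368],(640,400))])[:,:,::-1])
E
```

```text
t: 6.08
tcp_pos: [0.6124, -0.2104, 0.0108]
orientation: [-3.141, -0.0, 1.253]
force: [-0.9, -0.1, 0.4]
grip_width: 0.07
[ 0.61243182 -0.21037065  0.01077692] 0.07003733232756351 [-0.85170246 -0.13134904  0.41757371]
0 -1 wrist [250. 230.] scene x [361. 246.]
0 1 wrist [386. 230.] scene x [267. 311.]
0.02 -1 wrist [243. 242.] scene x [358. 227.]
0.02 1 wrist [392. 242.] scene x [263. 293.]
0.035 -1 wrist [237. 254.] scene x [356. 213.]
0.035 1 wrist [398. 254.] scene x [260. 279.]
```

View pics/w3.png

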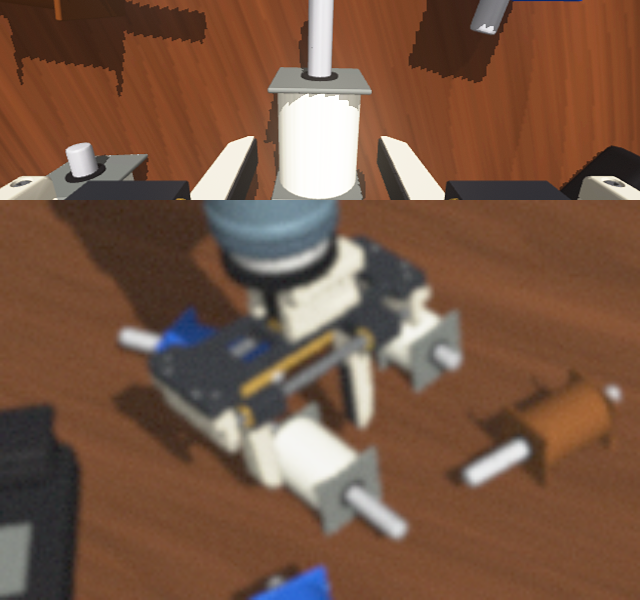

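The gripper is centred on the roll: pad tips at (255,237) and (380,237), paper spanning 278–358. Both views put the real fingertips about 20 mm above the reported TCP, so they gripped just above the axis. I'll lower in small steps and watch the force.

```bash
python3 -m jog '[[[0,0,0,0,0,0],[0,0,0,0,0,0],[0,0,0.3,0,0,0],[0,0,0,0,0,0]]]'; python3 -m jog '[[[0,0,0.15,0,0,0],[0,0,0,0,0,0]]]'
```

```text
t: 6.52
tcp_pos: [0.6122, -0.2102, 0.0042]
orientation: [-3.14, -0.0, 1.253]
force: [0.7, -0.1, 0.0]
grip_width: 0.0929
t: 6.68
tcp_pos: [0.6123, -0.2103, 0.0016]
orientation: [-3.14, -0.0, 1.253]
force: [0.4, -0.1, -0.2]
grip_width: 0.093
```

```bash
python3 -m jog '[[[0,0,0.2,0,0,0],[0,0,0,0,0,0]]]'; python3 -m jog '[[[0,0,0.2,0,0,0],[0,0,0,0,0,0]]]'
```

```text
t: 6.85
tcp_pos: [0.6124, -0.2103, -0.0024]
orientation: [-3.141, -0.0, 1.252]
force: [-0.2, 0.2, 0.2]
grip_width: 0.0929
t: 7.02
tcp_pos: [0.6124, -0.2103, -0.0064]
orientation: [-3.141, -0.0, 1.253]
force: [-0.5, 1.3, -0.6]
grip_width: 0.0928
```

Confirmed: the TCP reads below the desk with no contact. I'll go a little lower, then grip.

```bash
python3 -m jog '[[[0,0,0.2,0,0,0],[0,0,0,0,0,0]]]'; python3 -m jog '[[[0,0,0,0,0,0],[0,0,0,0,0,0],[0,0,0,0,0,0],[0,0,0,0,0,0],[0,0,0,0,0,0],[0,0,0,0,0,0],[0,0,0,0,0,0],[0,0,0,0,0,0]]]' -1; python3 -m jog '[[[0,0,0,0,0,0],[0,0,0,0,0,0]]]'
```

```text
t: 7.18
tcp_pos: [0.6124, -0.2104, -0.0104]
orientation: [-3.141, -0.0, 1.252]
force: [-1.1, 0.0, 0.7]
grip_width: 0.0924
t: 7.85
tcp_pos: [0.6129, -0.2106, -0.0096]
orientation: [3.141, 0.0, 1.252]
force: [0.4, -0.1, -0.1]
grip_width: 0.0494
t: 8.02
tcp_pos: [0.6128, -0.2106, -0.0096]
orientation: [3.142, 0.0, 1.253]
force: [-0.2, -0.0, -0.4]
grip_width: 0.0495
```

Gripped at 49.5 mm, and the roll axis is now about 36.6 mm above the reported TCP. Next: lift, turn +37.7° and travel to 40 mm short of the seat.

```bash
python3 -m jog '[[[0,0,-0.5,0,0,0],[0,0,-1,0,0,0],[0,0,-1,0,0,0],[0,0,-1,0,0,-1],[0,0,-1,0,0,-1],[0,0,-1,0,0,-1],[0,0,-0.5,0,0,-1],[0,0,0,0,0,-1]]]'; python3 -m jog '[[[0,0,0,0,0,-1],[0,0,0,0,0,-1],[0,0,0,0,0,-1],[0,0,0,0,0,-1],[0,0,0,0,0,-0.43],[0.5,0.15,0,0,0,0],[0.96,0.275,0,0,0,0],[0.96,0.275,0,0,0,0]]]'
python3 -m jog '[[[0.96,0.275,0,0,0,0],[0.96,0.275,0,0,0,0],[0.96,0.275,0,0,0,0],[0.96,0.275,0,0,0,0],[0.96,0.275,0,0,0,0],[0.96,0.275,0,0,0,0],[0.96,0.275,0,0,0,0],[0.96,0.275,0,0,0,0]]]'
python3 -m jog '[[[0.96,0.275,0,0,0,0],[0.96,0.275,0,0,0,0],[0.96,0.275,0,0,0,0],[0.96,0.275,0,0,0,0],[0.96,0.275,0,0,0,0],[0.96,0.275,0,0,0,0],[0.8,0.275,0,0,0,0],[0,0,0,0,0,0]]]'
python3 -m jog '[[[0,0,0,0,0,0]]]'
python3 - <<'E'
from h import *
s=observe();c=get_calibration("wrist");im=read_camera("wrist");cv2.imwrite("pics/w4.png",im[:,:,::-1]);print(s)
np.save("pics/w4.npy",im)
t=read_camera("top");np.save("pics/top4.npy",t)
S=np.array([.5764,.1895,.06]);y=np.radians(109.5);X=np.array([np.cos(y),np.sin(y),0])
for n,p in dict(seat=S,tallin=S+.073*X+[0,0,.085],tallcup=S+.073*X+[0,0,.017],lowin=S-.059*X+[0,0,.02]).items(): print(n,proj(c,p).round())
P=s["tcp_pos"]+[0,0,.0366];
for a in (.004,.093,-.055): print(a,proj(c,P+a*X).round())
E
```

```text
t: 8.68
tcp_pos: [0.6144, -0.2114, 0.1144]
orientation: [3.137, 0.003, 1.605]
force: [0.9, 0.1, -1.3]
grip_width: 0.0495
t: 9.35
tcp_pos: [0.6094, -0.1595, 0.1104]
orientation: [-3.141, -0.001, 1.908]
force: [-0.0, 0.5, -1.8]
grip_width: 0.0491
t: 10.02
tcp_pos: [0.5994, 0.001, 0.1107]
orientation: [-3.141, -0.0, 1.91]
force: [-0.5, -0.2, -1.8]
grip_width: 0.049
t: 10.68
tcp_pos: [0.5915, 0.1397, 0.1107]
orientation: [3.141, -0.002, 1.913]
force: [0.5, -1.2, -1.5]
grip_width: 0.0491
t: 10.77
tcp_pos: [0.5919, 0.137, 0.1106]
orientation: [-3.141, 0.0, 1.912]
force: [-1.2, -0.9, -1.8]
grip_width: 0.0493
{'t': 10.7667, 'joint_pos': array([ 4.41630846e-02,  4.17055294e-01,  1.49582020e+00, -1.66856817e-04,
        1.22899842e+00, -2.97330101e-01]), 'joint_velocities': array([-0.02956967,  0.00061729,  0.00037518, -0.01179194, -0.00388515,
       -0.01210332]), 'joint_torque': array([  1.09427702, -52.34501123, -27.70596385,   0.29651608,
         0.06416454,   0.10884733]), 'tcp_pos': array([0.5919146 , 0.13700295, 0.11055867]), 'orientation': array([-3.14127768e+00,  6.78899036e-05,  1.91234547e+00]), 'force': array([-1.24901557, -0.92013974, -1.81483072]), 'wrist_torque': array([-0.07637379, -0.15221198, -0.00175289]), 'grip_width': 0.04928406170692984}
seat [320. 140.]
tallin [323.   3.]
tallcup [321.  33.]
lowin [320. 220.]
0.004 [316. 249.]
0.093 [316.  83.]
-0.055 [316. 334.]
```

View pics/w4.png

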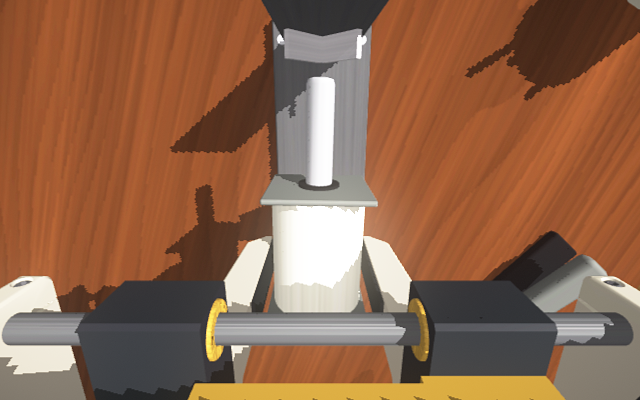

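The pin tip is at (320,77) and the tall cup's valley at (322,60), so roll and holder are nearly collinear and need about +2 mm in tool y. I'll lower the axis to about 118 mm and approach the plate.

```bash
python3 -m jog '[[[0,0.12,0.5,0,0,0],[0.3,0,0.6,0,0,0],[0.4,0,0.3,0,0,0],[0.3,0,0,0,0,0],[0,0,0,0,0,0],[0,0,0,0,0,0]]]'
python3 - <<'E'
from h import *
s=observe();im=read_camera("wrist");t=read_camera("top")
S=np.array([.5764,.1895,.06]);y=np.radians(109.5);X=np.array([np.cos(y),np.sin(y),0]);Y=np.array([-X[1],X[0],0])
d=s["tcp_pos"]-S;print("tcp in seat",(d@X).round(4),(d@Y).round(4),d[2].round(4),s["orientation"],s["force"])
cv2.imwrite("pics/w5.png",np.hstack([im[0:300,200:440],cv2.resize(t[165:255,120:280],(533,300),interpolation=2)])[:,:,::-1])
E
```

```text
t: 11.37
tcp_pos: [0.5883, 0.1556, 0.0826]
orientation: [3.141, 0.0, 1.911]
force: [0.1, 0.6, -1.3]
grip_width: 0.0495
tcp in seat -0.036 0.0001 0.0226 [3.14129301e+00 1.80000780e-04 1.91130968e+00] [ 0.14867749  0.56516793 -1.26841301]
```

View pics/w5.png

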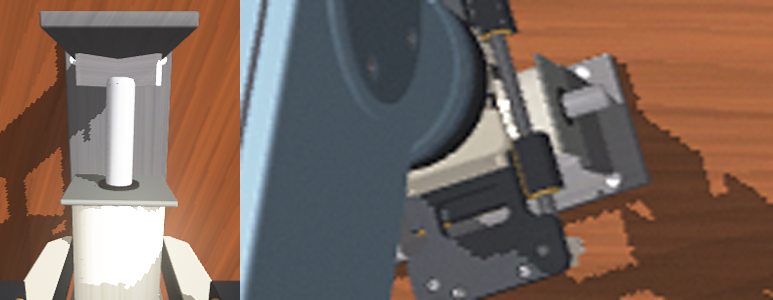

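The pin is in line with the cup valley (both at about column 119 in the crop). Next I'll press in steps and check the rod position against the rigid pin end.

```bash
python3 - <<'E'
from h import *
p=ray(get_calibration("top"),120+365/3.333,165+103/3.333,.119)
y=np.radians(109.5);X=np.array([np.cos(y),np.sin(y),0]);print("rigid end x in seat",(p-[.5764,.1895,0])@X, "-> c=",(p-[.5764,.1895,0])@X+.059+.036)
E
python3 -m jog '[[[0.25,0,0,0,0,0],[0.25,0,0,0,0,0],[0,0,0,0,0,0]]]';python3 -m jog '[[[0.25,0,0,0,0,0],[0,0,0,0,0,0]]]';python3 -m jog '[[[0.25,0,0,0,0,0],[0,0,0,0,0,0]]]';python3 -m jog '[[[0.25,0,0,0,0,0],[0,0,0,0,0,0]]]'
```

```text
rigid end x in seat -0.08869715315501503 -> c= 0.006302846844984965
t: 11.72
tcp_pos: [0.5846, 0.1658, 0.0826]
orientation: [3.141, -0.0, 1.911]
force: [0.4, -0.3, -2.4]
grip_width: 0.0496
t: 11.88
tcp_pos: [0.5829, 0.1704, 0.0825]
orientation: [3.142, -0.0, 1.911]
force: [0.3, 0.0, -2.6]
grip_width: 0.0495
t: 12.05
tcp_pos: [0.5815, 0.1746, 0.0824]
orientation: [3.141, 0.0, 1.911]
force: [-0.1, -0.6, -1.3]
grip_width: 0.0492
t: 12.22
tcp_pos: [0.5799, 0.1794, 0.0825]
orientation: [3.141, 0.0, 1.911]
force: [1.2, -2.4, -1.8]
grip_width: 0.0495
```

c = 6.3 mm agrees with the estimate, and the spring force has appeared. I'll press another 11 mm.

```bash
python3 -m jog '[[[0.25,0,0,0,0,0],[0.3,0,0,0,0,0],[0,0,0,0,0,0],[0,0,0,0,0,0]]]'
python3 - <<'E'
from h import *
s=observe();im=read_camera("wrist");t=read_camera("top")
S=np.array([.5764,.1895,.06]);y=np.radians(109.5);X=np.array([np.cos(y),np.sin(y),0]);Y=np.array([-X[1],X[0],0])
d=s["tcp_pos"]-S;print("tcp in seat",(d@X).round(4),(d@Y).round(4),d[2].round(4),s["force"]@X,s["wrist_torque"])
cv2.imwrite("pics/w6.png",np.hstack([im[0:300,200:440],cv2.resize(t[165:255,120:280],(533,300),interpolation=2)])[:,:,::-1])
E
```

```text
t: 12.55
tcp_pos: [0.5764, 0.1896, 0.0825]
orientation: [3.141, 0.0, 1.911]
force: [3.2, -3.1, -1.6]
grip_width: 0.0495
tcp in seat 0.0001 -0.0001 0.0225 -4.01342580509751 [-0.5977705  -0.45583455 -0.04235602]
```

View pics/w6.png

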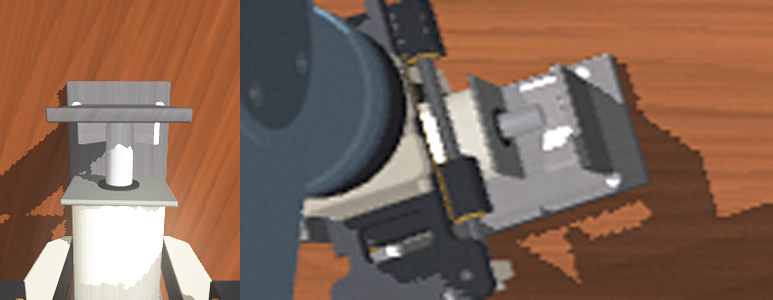

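The pin is pushed in (about 4 N, roughly 23 mm) and the rigid pin is clear inside the low plate. Lowering now.

```bash
python3 -m jog '[[[0,0,0.4,0,0,0],[0,0,0.4,0,0,0],[0,0,0.4,0,0,0],[0,0,0.4,0,0,0],[0,0,0,0,0,0]]]';python3 -m jog '[[[0,0,0.4,0,0,0],[0,0,0.3,0,0,0],[0,0,0.3,0,0,0],[0,0,0,0,0,0]]]';python3 -m jog '[[[0,0,0.2,0,0,0],[0,0,0,0,0,0]]]'
python3 - <<'E'
from h import *
s=observe();im=read_camera("wrist");t=read_camera("top")
S=np.array([.5764,.1895,.06]);y=np.radians(109.5);X=np.array([np.cos(y),np.sin(y),0]);Y=np.array([-X[1],X[0],0])
d=s["tcp_pos"]-S;print("tcp in seat",(d@X).round(4),(d@Y).round(4),d[2].round(4),s["force"]@X,s["wrist_torque"])
cv2.imwrite("pics/w7.png",np.hstack([im[0:300,200:440],cv2.resize(t[165:255,120:280],(533,300),interpolation=2)])[:,:,::-1])
E
```

```text
t: 13.07
tcp_pos: [0.5747, 0.189, 0.0478]
orientation: [-3.138, -0.001, 1.911]
force: [0.6, -2.7, -1.1]
grip_width: 0.0493
t: 13.4
tcp_pos: [0.5754, 0.1893, 0.0288]
orientation: [-3.14, -0.0, 1.911]
force: [1.0, -2.8, -1.5]
grip_width: 0.049
t: 13.57
tcp_pos: [0.5762, 0.1893, 0.0259]
orientation: [-3.141, -0.0, 1.911]
force: [1.9, -2.9, -1.4]
grip_width: 0.0493
tcp in seat -0.0001 0.0003 -0.0341 -3.3592386254262756 [-0.54831661 -0.31015815  0.06357637]
```

View pics/w7.png

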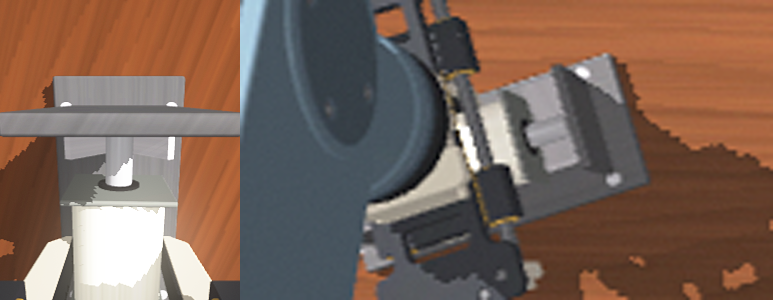

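Both pins lie inside the cups with the axis at about 62 mm. I'll lower until they touch, then release.

```bash
python3 -m jog '[[[0,0,0.1,0,0,0],[0,0,0,0,0,0]]]';python3 -m jog '[[[0,0,0.06,0,0,0],[0,0,0,0,0,0]]]'
```

```text
t: 13.83
tcp_pos: [0.5766, 0.1894, 0.0246]
orientation: [3.141, 0.0, 1.911]
force: [2.0, -2.2, -1.7]
grip_width: 0.0497
t: 14.0
tcp_pos: [0.577, 0.1895, 0.024]
orientation: [3.14, 0.001, 1.911]
force: [1.2, -2.7, 3.7]
grip_width: 0.0492
```

```bash
python3 -m jog '[[[0,0,0,0,0,0],[0,0,0,0,0,0],[0,0,0,0,0,0],[0,0,0,0,0,0],[0,0,0,0,0,0],[0,0,0,0,0,0],[0,0,0,0,0,0],[0,0,0,0,0,0]]]' 1; python3 -m jog '[[[0,0,0,0,0,0],[0,0,0,0,0,0],[0,0,-0.3,0,0,0],[0,0,-0.6,0,0,0],[0,0,-1,0,0,0],[0,0,-1,0,0,0],[0,0,-1,0,0,0],[0,0,-1,0,0,0]]]'; python3 -m jog '[[[0,0,-1,0,0,0],[-1,0,-1,0,0,0],[-1,0,-1,0,0,0],[-1,0,0,0,0,0],[-1,0,0,0,0,0],[-1,0,0,0,0,0],[-1,0,0,0,0,0],[0,0,0,0,0,0]]]'
python3 - <<'E'
from h import *
im=read_camera("wrist");t=read_camera("top");s=read_camera("scene")
cv2.imwrite("pics/w8.png",np.vstack([np.hstack([im[0:240,200:440],cv2.resize(t[165:255,120:280],(427,240),interpolation=2)]),cv2.resize(s[170:290,350:564],(667,360),interpolation=2)])[:,:,::-1])
E
```

```text
t: 14.67
tcp_pos: [0.5761, 0.1894, 0.0231]
orientation: [-3.141, -0.0, 1.911]
force: [0.8, -0.8, -0.6]
grip_width: 0.0922
t: 15.33
tcp_pos: [0.5765, 0.1894, 0.1235]
orientation: [3.14, 0.0, 1.911]
force: [1.8, 0.2, 0.1]
grip_width: 0.093
t: 16.0
tcp_pos: [0.6176, 0.0727, 0.1825]
orientation: [3.14, 0.002, 1.908]
force: [-1.2, 0.5, 1.0]
grip_width: 0.0927
```

View pics/w8.png

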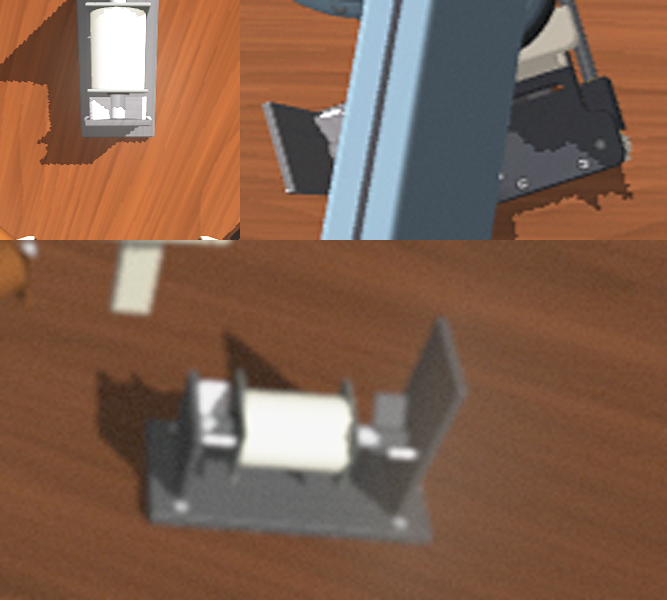

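Run:
```python
from h import *
k=get_calibration("scene");S=np.array([.5764,.1895,.06]);y=np.radians(109.5);X=np.array([np.cos(y),np.sin(y),0])
for a in (-.059,-.035,0,.035,.073): print(a,((proj(k,S+a*X)-[350,170])*667/214+[0,240]).round())
s=observe();print(s["t"],s["force"])
```

```text
-0.059 [189. 429.]
-0.035 [227. 432.]
0 [282. 436.]
0.035 [338. 440.]
0.073 [399. 444.]
16.15 [0.05376845 0.31810883 0.16492608]
```

Seated and level, but the scene view suggests the roll may sit about +7 mm along the holder. I'll measure more closely.

Run:
```python
from h import *
c=get_calibration("wrist");im=read_camera("wrist");k=get_calibration("scene");sc=read_camera("scene")
S=np.array([.5764,.1895,.06]);y=np.radians(109.5);X=np.array([np.cos(y),np.sin(y),0])
a=cv2.resize(im[0:140,260:380],None,fx=4,fy=4,interpolation=2)
b=cv2.resize(sc[190:250,390:495],(560*60//60*1//2,160),interpolation=2)
cv2.imwrite("pics/w9.png",np.hstack([a,np.vstack([b,np.zeros((400,280,3),np.uint8)])])[:,:,::-1])
for n,x,z in [("low top in",-.059,.08),("low pin end",-.059,.067),("flange- outer top",-.035,.087),("flange- axis",-.035,.067),("flange+ outer top",.035,.087)]:
    print(n,((proj(c,S+x*X+[0,0,z-.06])-[260,0])*4).round(), "+8mm",((proj(c,S+(x+.008)*X+[0,0,z-.06])-[260,0])*4).round())
```

```text
low top in [227. 510.] +8mm [227. 474.]
low pin end [227. 505.] +8mm [227. 471.]
flange- outer top [226. 402.] +8mm [226. 364.]
flange- axis [226. 402.] +8mm [226. 367.]
flange+ outer top [226.  48.] +8mm [226.   4.]
```

View pics/w9.png

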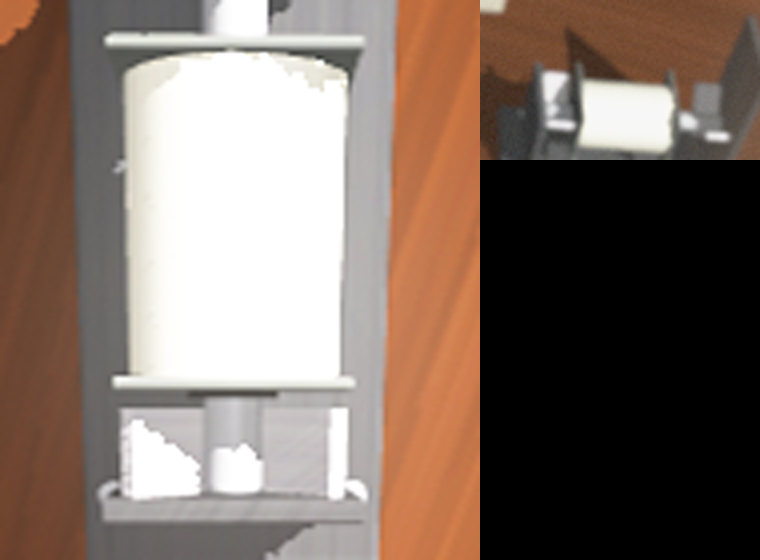

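In the zoomed wrist view the pin end (row 493) meets the low plate's inner face (row 497). The flange (388) and the plate are both offset 13–14 px from prediction, about 3 mm. So the error was in my seat estimate, and the roll sits at about 0 mm relative to the holder. Handing in.

```bash
python3 -c "
from plant import *
print(observe()['force'],observe()['t']);print(job_done())"
```

```text
[ 0.85424509 -0.00889087  0.37386445] 16.25
the job is handed in; nothing more can be done
None
```

The longer roll is loaded in the holder and the job was handed in at about 16.3 s. I pressed its sprung pin about 23 mm in against the tall plate (about 4 N), lowered it until the cups took the weight, then let go and backed the gripper off.

**Last checks:** In the last wrist view the rigid pin meets the low plate's inner face. The roll is within about 1 mm of the seat along the holder and centred sideways. The scene view shows it level with both pins in the cups. The gripper is open and clear, with wrist force near zero.

**Failed or disagreed:**
- **First grasp:** it slid up over the paper, because the real fingertips are about 20 mm behind the reported TCP. I opened, went lower and gripped again, then worked from relative heights.
- **Scene view position:** it put the roll about 7 mm along from my first seat estimate. The wrist view showed holder and roll shifted together by about 3 mm. I put the rest down to calibration and pixel-reading error and did not resolve it.
- **Not measured at the end:** I did not re-measure the sprung pin's tip or the shorter roll. My moves kept away from the shorter roll, and it looked undisturbed when I last saw it during the grasp.

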